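# Open the carton row holder for restocking

### The job

Open the row holder on the packing bench so that new cartons can be loaded: press the ratchet release pad on top of the sliding jaw down with closed fingertips and, keeping it pressed, push the jaw back along its bar, away from the cartons, until it stops fully against the end post; then let go and move clear. Grip and lift nothing, and leave the cartons in the holder, the tape roll and the jar where they stand.

Things in the scene. Friction and masses are not known exactly. Their poses are not given: they have to be found in the camera images.
- rack: the carton row holder, screwed down (fixed), about 510 x 130 mm: steel bar along its y axis, 22 mm wide, top 50 mm above the bench, between two thin runners; dark fence plate (135 mm tall, face at y = -220 mm) and dark end post (110 wide, 80 mm tall, face at y = +180 mm). Origin on the bench under its middle, z up, +y from fence to end post; turned up to 0.45 rad from lying across the bench
- jaw (a joint): slide of the jaw along the bar (m): 0 = nearest the cartons, 0.150 = fully back at the end post, growing along the holder's +y. A black carriage 94 mm wide, 110 mm long, top 86 mm above the bench. A ratchet (12 mm teeth under the bar) stops it going back, after at most 12 mm play, unless the release pad is down; then it slides with about 3 N friction and stays where it is left
- jaw_face (a point): middle of the carton side of the steel jaw plate (110 mm wide, 7 mm thick, top 111 mm above the bench) at the carriage's front, 80 mm above the bench, moves with the jaw; its +y is the way the jaw goes back
- release (a joint): how far the release pad is pressed (m): 0 = fully up, 0.008 = fully down; the ratchet is free above about 0.005. Its spring pushes up with 4 N when up, 8 N when down, and lifts the pad when let go. Untouched it stands between 0 and about 0.0046, depending on where its pawl rests on the teeth
- release_top (a point): top centre of the release pad, moves with it: pale metal ribbed pad in the carriage, 66 mm across the bar, 44 mm along it. Top 95 mm above the bench when up, 87 mm when fully down. Along the bar it lies between the jaw plate (inner face 28 mm from its centre, cartons' side) and the thumb rest (face 26 mm the other way, top 112 mm); sides open. Its +y is the way the jaw goes back, z up
- thumb_rest (a point): middle of the upright face of the thumb rest, 100 mm above the bench: a black ridge 94 mm wide across the jaw, 26 mm above the carriage top, just behind the release pad, sloping on its far side. A fingertip pressing the pad can push against this face to move the jaw back
- end_post (a point): top middle of the end post's face that looks at the jaw, 80 mm above the bench; the jaw carriage's rear end meets it when fully back
- carton_a: slim brown carton 115 x 38 x 75 mm standing in the holder against the fence on the bar and runners; origin at the centre of its underside; bystander, loose
- carton_b: slim brown carton 105 x 34 x 68 mm standing in the holder next to the first one; origin at the centre of its underside; bystander, loose
- tape: amber roll of packing tape lying flat, 96 mm across, 48 mm tall, on the bench on the far side of the holder; origin at the centre of its underside; bystander, loose
- jar: small jar 60 mm across, 75 mm tall with a white lid, on the bench on the far side of the holder; origin at the centre of its underside; bystander, loose

How it is judged:
By the outcome, as a careful person would: the job done as asked, in the order asked, and still so for the second after the job is handed in, with the robot touching nothing.
It also fails if it takes over 35 s, if anything falls off the work surface, if the arm or the gripper's body presses on something with over 40 N, if the wrist force passes 120 N, or if a joint passes its speed limit or range.

### The arm

A 6-joint arm with a two-finger parallel gripper is mounted at the origin on the work surface. World frame = base frame: x ahead of the robot, y to its left, z up, the work surface at z = 0. Lengths are in mm, angles in rad, forces in N, time in s.
With the tool pointing down it reaches from about 275 to 750 mm from the base axis. Payload 10.2 kg.
Tool frame: the origin (TCP) lies at the very end of the fingers, on their centre line; the grasp point (between the pads) lies 19 mm behind it (ctrl.grip_depth is the distance from the TCP to the grasp point, in mm); z points along the fingers, x is the direction in which the jaws open and shut, and the axes are right-handed (so a half turn about z gives the same grasp; the last joint's range is limited). The gripper opens to 85 mm and grips with 20 to 120 N. Pads are 22 mm wide; open, the fingers measure 114 mm over their backs; the gripper's body (76 mm by 85 mm) begins 54 mm behind the grasp point. The pads swing forward as they close: fully open they stand 13 mm farther back than shut.
Start: joints at [-1.458, 0.313, 1.498, -0, 1.331, -0.223], TCP at [172.988, -495.688, 231.294] pointing down, gripper open.
Joint ranges: [-2.94, 2.94], [-0.97, 2.17], [0.19, 2.56], [-1.23, 4.37], [0.02, 3.11], [-2.88, 2.88]. Speed limits (rad/s): [2.39, 2.39, 3.01, 3.14, 3.14, 3.14].

### API

Orientations are given as a unit quaternion [w, x, y, z].
In Python, from rig import ctrl gives the robot as it stands.
- The arm moves only by the tool play_rows, never from a script. Its argument "motion" is a list of rows, each a list of 2 entries, a list of its own where there are three numbers: the shift along the tool's x, y, z in mm, then the turn, a rotation vector about the tool's x, y, z in degrees. A call has 1 to 20 rows; each row shifts and turns the commanded pose from where the row before left it, along the tool's axes as they then stand; what a row does not reach is not made up. A row lasts 1/12 s, in which the tool goes at most 41.7 mm and 7.16 degrees, less where a joint would pass 70% of its speed; a pose out of reach is approached as far as the arm can. A call with a gripper value outside its range is refused whole. "fingers" is the finger opening in mm, from 0 to 85.4, set as the call begins (left out, the last holds). The fingers move at their own pace and stop on an object; "squeeze" is the grip in N (left out, the last holds). Time passes only in rows, so rows that do not move let the fingers close. It gives the time, the measured TCP pose, the force and the opening at its end, in the units of the state.
- ctrl.sense(): the state, without advancing time (a new reading comes with each control period).
- ctrl.capture(name): name is "scene" or "side" or "wrist"; returns the picture (480x640x3 uint8, red, green, blue); there is no depth.
- ctrl.get_calibration(name): a dict with "K" (3x3 intrinsics, pixels), "R" (3x3) and "t" (3): a world point X has camera coordinates R X + t; the wrist camera has in their place "tool_from_camera" (4x4, takes a point from camera to tool coordinates, whose origin is the TCP and whose axes are the tool frame's). Camera axes: x right, y down, z forward; pixel columns grow to the right and rows downward; lengths in mm; the calibration is good to about 2 mm. A picture is of the moment at which its call begins: read the wrist's pose just before it. get_calibration takes no time and is no camera call.
- ctrl.finish_job(): hands the job in, once; it reports no verdict.
Trained networks look in the newest picture that a camera, given by its name, has taken for a name from the list of things; names that differ only in an ending like _2 or _b are one class to them, and where a whole thing is asked for, a point or a joint stands for the part that bears it (a point fixed in the world has none). Each returns a list of dicts, best first, with "p" (0 to 1); they miss things now and then, are a little off and sometimes report something else, mostly with a low value. They report only what shows in the picture. A call takes as long as a camera call.
- ctrl.spot_in(camera, name): "position" ([column, row] as shares, 0 to 1, of the picture: columns of its width, rows of its height, amid what is visible of it).
The state is a dict: "time_s": time; "joints": joint angles; "dq": joint speeds; "tau": joint torques, N m; "eef_pos": TCP position; "ee_rot": TCP orientation; "force": force on the tool from outside, world axes, zero at the start; "wrist_torque": the same for the moment, N m; "grip_width": opening from 0.0 (shut) to 1.0 (fully open).
Only numpy, scipy, OpenCV 4.12 (cv2) and the standard library are available. Lean on these libraries where they do the work, as an engineer would, in place of code of your own. Each camera call takes 0.05 s, during which the arm holds its last target. There are 200 camera calls.

## Working session

There is one attempt and no reset: what is moved stays moved. The work goes in short steps, Python scripts to look and compute and a tool call to move; the robot and the scene stay as the last step left them, time stands still between calls to the robot, and variables do not carry over. Pictures are saved under pics/ and viewed, about 8 in all and at most 12, crops included, and the job is handed in when it is done.

Besides the shell and the picture viewer there is one more tool, called after "Request:" in YAML: its name, and indented under it one key for each argument. play_rows: Moves the arm, as the interface text tells. Its arguments: {"type":"object","properties":{"motion":{"type":"array"},"fingers":{"type":"number"},"squeeze":{"type":"number"}},"required":["motion"]}

```bash
mkdir -p pics; ls; cat > h.py <<'E'
from rig import ctrl
import numpy as np, cv2
def cam(n):
    c=ctrl.get_calibration(n); return np.array(c["K"]),np.array(c["R"]),np.array(c["t"]).ravel()
def onz(n,uv,z):
    K,R,t=cam(n); d=R.T@np.linalg.inv(K)@np.array([uv[0],uv[1],1.]); o=-R.T@t
    return o+d*(z-o[2])/d[2]
def proj(n,X):
    K,R,t=cam(n); p=K@(R@np.asarray(X,float)+t); return p[:2]/p[2]
def tri(uv1,n1,uv2,n2):
    P=[]
    for n in(n1,n2):
        K,R,t=cam(n); P.append(K@np.c_[R,t])
    X=cv2.triangulatePoints(P[0],P[1],np.array(uv1,float),np.array(uv2,float)).ravel(); return X[:3]/X[3]
E
python3 - <<'E'
from h import *
ims=[]
for n in("scene","side"):
    im=ctrl.capture(n); cv2.imwrite(f"pics/{n}0.png",im[:,:,::-1])
    for k in("rack","release_top","jaw_face","thumb_rest","end_post","carton_a","tape","jar"):
        r=ctrl.spot_in(n,k); print(n,k,[(np.round(np.array(q["position"])*[640,480]).tolist(),round(q["p"],2)) for q in r[:2]])
print(ctrl.sense())
E
```

```text
pics
scene rack [([300.0, 223.0], 0.57)]
scene release_top [([304.0, 211.0], 0.75)]
scene jaw_face [([311.0, 212.0], 0.96)]
scene thumb_rest [([315.0, 212.0], 0.82)]
scene end_post [([298.0, 228.0], 0.6)]
scene carton_a [([198.0, 245.0], 0.98), ([169.0, 249.0], 0.68)]
scene tape [([224.0, 337.0], 0.73)]
scene jar [([391.0, 278.0], 0.62)]
side rack [([311.0, 297.0], 0.82)]
side release_top [([343.0, 258.0], 0.95)]
side jaw_face []
side thumb_rest [([334.0, 268.0], 0.58)]
side end_post [([315.0, 299.0], 0.65)]
side carton_a [([408.0, 190.0], 0.87), ([391.0, 215.0], 0.73)]
side tape [([332.0, 199.0], 0.8)]
side jar [([251.0, 275.0], 0.71)]
{'time_s': 0.9, 'joints': array([-1.45842809e+00,  3.12872981e-01,  1.49772472e+00,  1.93464898e-05,
        1.33102376e+00, -2.23426062e-01]), 'dq': array([-0.00012412, -0.00211496,  0.00015467,  0.00107107,  0.00074613,
       -0.00163325]), 'tau': array([-6.29893802e-04, -4.12165511e+01, -2.59894145e+01, -2.39373458e-04,
        5.22412538e-04,  1.94008479e-06]), 'eef_pos': array([ 172.97677742, -495.67574365,  231.2986907 ]), 'ee_rot': array([-1.70020900e-05,  8.15326584e-01, -5.79001349e-01, -2.60316815e-06]), 'force': array([-0.04737143,  0.75651086, -0.6794917 ]), 'wrist_torque': array([-0.01138892, -0.00248471, -0.0274359 ]), 'grip_width': 0.998962676566467}
```

View pics/scene0.png

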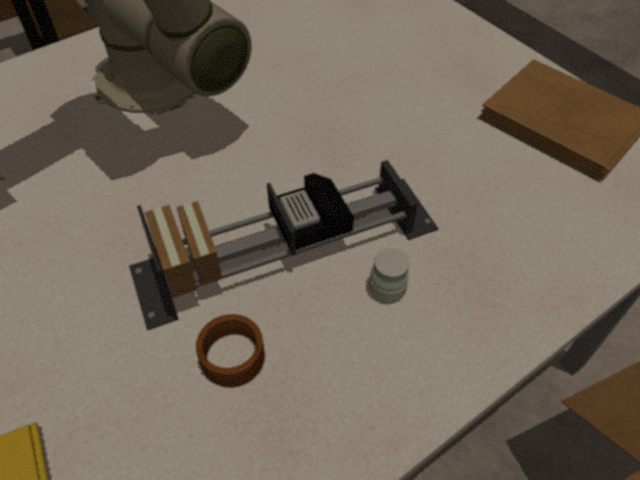

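View pics/side0.png

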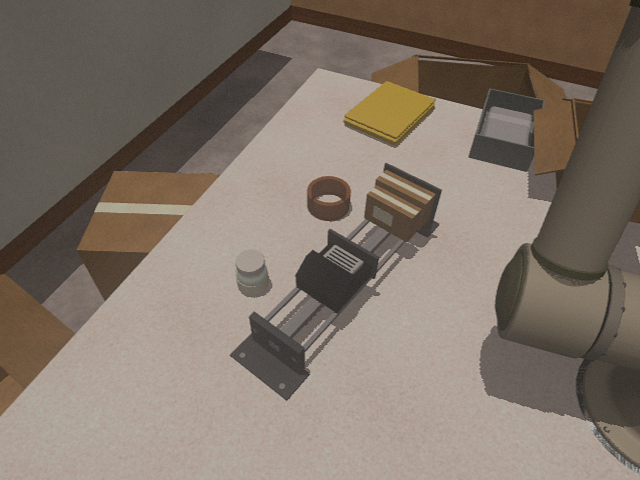

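The pad sits at about (300,209) in scene and (343,258) in side. The fence is on the left in scene, and the end post is on the right near (398,190). I'll zoom in to get corners.

```bash
python3 - <<'E'
import cv2,numpy as np
a=cv2.imread("pics/scene0.png")[150:300,250:450]; b=cv2.imread("pics/side0.png")[220:370,220:420]
a=cv2.resize(a,None,fx=2,fy=2,interpolation=3);b=cv2.resize(b,None,fx=2,fy=2,interpolation=3)
o=np.hstack([a,b]); o=cv2.resize(o,(800,300)); o=cv2.convertScaleAbs(o,alpha=1.8,beta=10)
a2=cv2.imread("pics/scene0.png")[180:330,120:320]; b2=cv2.imread("pics/side0.png")[150:300,300:500]
o2=cv2.convertScaleAbs(np.hstack([cv2.resize(x,(400,300),interpolation=3) for x in(a2,b2)]),alpha=1.8,beta=10)
cv2.imwrite("pics/c1.png",np.vstack([o,o2]))
E
```

```text
(no output)
```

View pics/c1.png

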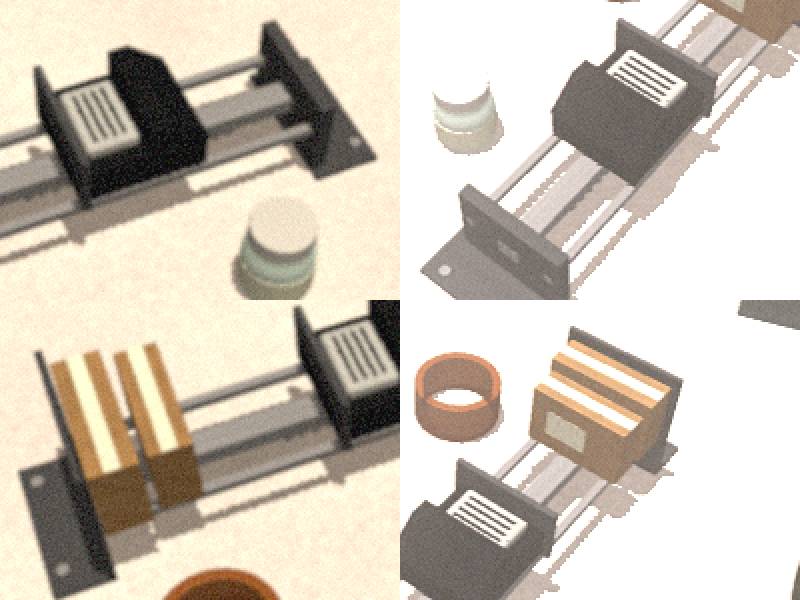

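```bash
cat > fit.py <<'E'
from h import *
from scipy.optimize import least_squares
sc=lambda u,v:(250+u/2,150+v/2); sd=lambda u,v:(220+(u-400)/2,220+v/2); sd2=lambda u,v:(300+(u-400)/2,150+(v-300)/2)
# (cam, pixel, local point; pad: y relative to pad)
obs=[("scene",sc(60,92),(33,-22,95),1),("scene",sc(112,82),(33,22,95),1),("scene",sc(140,143),(-33,22,95),1),("scene",sc(92,155),(-33,-22,95),1),
("side",sd(690,78),(33,-22,95),1),("side",sd(668,108),(33,22,95),1),("side",sd(608,75),(-33,22,95),1),("side",sd(630,50),(-33,-22,95),1),
("scene",sc(264,28),(55,180,80),0),("side",sd(472,186),(-55,180,80),0),("side",sd(570,250),(55,180,80),0)]
def W(p,l,m):
    x,y,a,s=p; X=np.array(l,float)
    if m: X[1]+=s; X[2]-=2
    # local x axis
    c,s_=np.cos(a),np.sin(a); return np.array([x+c*X[0]-s_*X[1],y+s_*X[0]+c*X[1],X[2]])
f=lambda p:np.concatenate([proj(n,W(p,l,m))-uv for n,uv,l,m in obs])
E
python3 - <<'E'
from fit import *
print("pad tri",tri(sc(101,118),"scene",sd(649,78),"side"))
print("tape",onz("scene",(230,345),24),"jar",onz("side",(251,258),75),onz("scene",(391,262),75))
best=min((least_squares(f,[450,0,a,30],loss="soft_l1") for a in(0,1.57,3.14,-1.57)),key=lambda r:r.cost)
p=best.x;print(p,best.cost);print(np.round(f(p).reshape(-1,2),1).tolist())
print("pad",W(p,(0,0,95),1))
E
```

```text
pad tri [558.26476908   0.80913413  91.93591501]
tape [ 665.60282205 -199.51000139   24.        ] jar [714.42548178  54.35355268  75.        ] [716.83831347  59.5979123   75.        ]Traceback (most recent call last):
  File "<stdin>", line 4, in <module>
  File "<stdin>", line 4, in <genexpr>
    return func(*args, **kwargs)
    result = trf(vector_fun.fun, vector_fun.jac, x0, f0, J0, lb, ub, ftol, xtol,
                 gtol, max_nfev, x_scale, loss_function, tr_solver,
                 tr_options.copy(), verbose, callback=callback_wrapped)
    return trf_no_bounds(
        fun, jac, x0, f0, J0, ftol, xtol, gtol, max_nfev, x_scale,
        loss_function, tr_solver, tr_options, verbose, callback=callback)
    f_new = fun(x_new)
    self._update_fun()
    ~~~~~~~~~~~~~~~~^^
    self.f = self.fun_wrapped(xp_copy(self.x))
             ~~~~~~~~~~~~~~~~^^^^^^^^^^^^^^^^^
    return np.atleast_1d(self.fun(x))
                         ~~~~~~~~^^^
    return self.f(x, *self.args, **self.kwargs)
           ~~~~~~^^^^^^^^^^^^^^^^^^^^^^^^^^^^^^
  File "fit.py", line 13, in <lambda>
    f=lambda p:np.concatenate([proj(n,W(p,l,m))-uv for n,uv,l,m in obs])
                               ~~~~^^^^^^^^^^^^
  File "h.py", line 9, in proj
    K,R,t=cam(n); p=K@(R@np.asarray(X,float)+t); return p[:2]/p[2]
          ~~~^^^
  File "h.py", line 4, in cam
    c=ctrl.get_calibration(n); return np.array(c["K"]),np.array(c["R"]),np.array(c["t"]).ravel()
ValueError: time passes only in moves, steps and waits
```

```bash
sed -i 's/^def cam/from functools import lru_cache\n@lru_cache(None)\ndef cam/' h.py
cat > run.py <<'E'
from fit import *
import fit
fit.obs=[(n,uv,(-l[0],l[1],l[2]),m) for n,uv,l,m in obs]
r=least_squares(f,[550,0,0.1,0],loss="soft_l1");p=r.x
print(p,r.cost);print(np.round(f(p).reshape(-1,2),1).tolist())
print("pad",W(p,(0,0,95),1),"slide room: post face - (pad+?)",180-p[3])
s=ctrl.sense(); print(s["time_s"]); c=ctrl.get_calibration("wrist"); print(np.round(c["tool_from_camera"],3).tolist())
from scipy.spatial.transform import Rotation as Ro
R=Ro.from_quat(s["ee_rot"],scalar_first=True).as_matrix(); print(np.round(R,3).tolist())
E
python3 run.py
```

```text
[ 5.56397094e+02 -1.03117093e+01 -2.40228841e-01  1.13474155e+01] 32.949257318943786
[[-2.0, 1.6], [-2.5, -1.3], [-0.7, -2.8], [-3.0, -0.4], [-2.1, 2.2], [-5.5, 2.4], [-5.3, 0.4], [-1.5, -1.4], [-3.9, -2.2], [-2.1, -4.2], [-0.3, 0.7]]
pad [559.09692645   0.70984872  93.        ] slide room: post face - (pad+?) 168.65258453010657
0.9
[[1.0, 0.001, -0.001, 0.32], [-0.001, 0.948, 0.318, -82.536], [0.001, -0.318, 0.948, -142.873], [0.0, 0.0, 0.0, 1.0]]
[[0.33, -0.944, 0.0], [-0.944, -0.33, 0.0], [-0.0, -0.0, -1.0]]
```

```bash
python3 - <<'E'
from fit import *
for n,uv,l,m in obs: print(n,np.round(uv,1),l,np.round(onz(n,uv,93 if m else 80),1))
print("fence top: side",onz("side",sd2(570,330),135),onz("side",sd2(682,378),135),"scene near",onz("scene",(120+38/2,180+52/2),135))
print("jaw plate top near/far: scene",onz("scene",sc(38,68),111),"side",onz("side",sd(620,20),111),onz("side",sd(716,75),111))
E
```

```text
scene [280. 196.] (33, -22, 95) [520.9  -8.4  93. ]
scene [306. 191.] (33, 22, 95) [536.9  31.6  93. ]
scene [320.  221.5] (-33, 22, 95) [601.5  11.7  93. ]
scene [296.  227.5] (-33, -22, 95) [589.2 -25.2  93. ]
side [365. 259.] (33, -22, 95) [520.3 -19.1  93. ]
side [354. 274.] (33, 22, 95) [525.5  20.9  93. ]
side [324.  257.5] (-33, 22, 95) [588.2   9.4  93. ]
side [335. 245.] (-33, -22, 95) [582.1 -26.5  93. ]
scene [382. 164.] (55, 180, 80) [553.8 179.6  80. ]
side [256. 313.] (-55, 180, 80) [645.3 157.2  80. ]
side [305. 345.] (55, 180, 80) [545.8 176.3  80. ]
fence top: side [ 562.96483848 -232.79345321  135.        ] [ 441.40826434 -211.87559372  135.        ] scene near [ 445.19353928 -208.43598119  135.        ]
jaw plate top near/far: scene [503.26283086 -16.45717412 111.        ] side [599.40927864 -41.39956739 111.        ] [497.08298066 -17.53247046 111.        ]
```

```bash
python3 - <<'E'
from h import *
from scipy.spatial.transform import Rotation as Ro
s=ctrl.sense();R=Ro.from_quat(s["ee_rot"],scalar_first=True)
a=-0.235; T=np.array([558,1,190.])
yt=-np.array([-np.sin(a),np.cos(a),0]); zt=np.array([0,0,-1.]); xt=np.cross(yt,zt)
G=Ro.from_matrix(np.c_[xt,yt,zt]); rv=(R.inv()*G).as_rotvec(degrees=True); print("turn",rv)
N=20; st=Ro.from_rotvec(rv/N,degrees=True)
A=np.zeros((3,3));Q=R
for i in range(N): A+=Q.as_matrix(); Q=Q*st
print(rv/N,np.linalg.solve(A,T-s["eef_pos"]))
E
```

```text
turn [-1.98142700e-03  5.47157885e-04 -5.72961587e+01]
[-9.90713502e-05  2.73578942e-05 -2.86480794e+00] [ -3.28972769 -32.60118057   2.06545789]
```

Request:
play_rows:
  motion:
    - [[-3.3,-32.6,2],[0,0,-2.865]]
    - [[-3.3,-32.6,2],[0,0,-2.865]]
    - [[-3.3,-32.6,2],[0,0,-2.865]]
    - [[-3.3,-32.6,2],[0,0,-2.865]]
    - [[-3.3,-32.6,2],[0,0,-2.865]]
    - [[-3.3,-32.6,2],[0,0,-2.865]]
    - [[-3.3,-32.6,2],[0,0,-2.865]]
    - [[-3.3,-32.6,2],[0,0,-2.865]]
    - [[-3.3,-32.6,2],[0,0,-2.865]]
    - [[-3.3,-32.6,2],[0,0,-2.865]]
    - [[-3.3,-32.6,2],[0,0,-2.865]]
    - [[-3.3,-32.6,2],[0,0,-2.865]]
    - [[-3.3,-32.6,2],[0,0,-2.865]]
    - [[-3.3,-32.6,2],[0,0,-2.865]]
    - [[-3.3,-32.6,2],[0,0,-2.865]]
    - [[-3.3,-32.6,2],[0,0,-2.865]]
    - [[-3.3,-32.6,2],[0,0,-2.865]]
    - [[-3.3,-32.6,2],[0,0,-2.865]]
    - [[-3.3,-32.6,2],[0,0,-2.865]]
    - [[-3.3,-32.6,2],[0,0,-2.865]]
  fingers: 0

```text
time_s: 2.57
eef_pos: [558.2, 2.7, 191.2]
ee_rot: [0.0, 0.993, -0.116, 0.0]
force: [1.2, -0.3, -0.1]
grip_width: 0.002
```

Request:
play_rows:
  motion:
    - [[0,0,0],[0,0,0]]
    - [[0,0,0],[0,0,0]]
    - [[0,0,0],[0,0,0]]

```text
time_s: 2.82
eef_pos: [557.8, 0.7, 191.3]
ee_rot: [0.0, 0.993, -0.117, 0.0]
force: [-0.4, -0.0, -0.5]
grip_width: 0.004
```

```bash
python3 - <<'E'
from h import *
from scipy.spatial.transform import Rotation as Ro
s=ctrl.sense();R=Ro.from_quat(s["ee_rot"],scalar_first=True).as_matrix();p=s["eef_pos"]; print(p,np.round(R[:,:2].T,3),s["grip_width"],s["force"])
c=ctrl.get_calibration("wrist")
im=ctrl.capture("wrist"); cv2.imwrite("pics/w1.png",im[:,:,::-1])
np.savez("w1.npz",R=R,p=p,K=c["K"],T=c["tool_from_camera"])
K=np.array(c["K"]);T=np.array(c["tool_from_camera"])
for k in("release_top","thumb_rest","jaw_face"):
    for q in ctrl.spot_in("wrist",k)[:2]:
        uv=np.array(q["position"])*[640,480]
        d=R@T[:3,:3]@np.linalg.inv(K)@[*uv,1]; o=R@T[:3,3]+p
        print(k,uv,q["p"],o+d*(93-o[2])/d[2])
E
```

```text
[557.8138225    0.66818373 191.30553726] [[ 0.972 -0.233  0.   ]
 [-0.233 -0.972  0.   ]] 0.004041236193327862 [-0.39296415 -0.02564453 -0.46215181]
release_top [321.728 236.304] 0.96 [561.00436883   2.76909507  93.        ]
thumb_rest [323.52  206.208] 0.67 [566.86124411  22.46033483  93.        ]
jaw_face [321.024 209.184] 0.79 [564.83111536  20.90827031  93.        ]
```

View pics/w1.png

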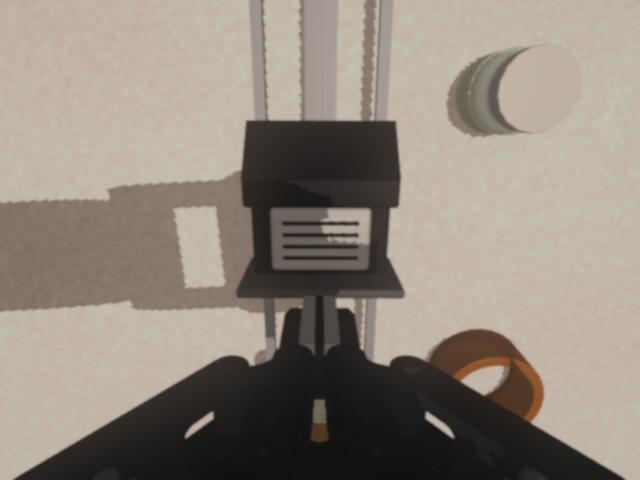

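Wrist view: the pad is at about (321,238), upright in the picture, so the yaw is right. The thumb rest's lower edge is at row 206 and the jaw plate's top is at rows 262–295. Next I'll convert the edges to holder coordinates relative to the TCP.

```bash
python3 - <<'E'
import numpy as np
z=np.load("w1.npz");R,p,K,T=z["R"],z["p"],z["K"],z["T"]
def on(uv,h):
    d=R@T[:3,:3]@np.linalg.inv(K)@[*uv,1]; o=R@T[:3,3]+p
    X=o+d*(h-o[2])/d[2]; return np.round(R.T@(X-p),1)
for n,uv,h in [("pad cartons edge",(321,271),93),("pad L",(271,240),93),("pad R",(372,240),93),("rest top edge",(321,206),112),("plate top front edge",(321,294),111),("rest rear top",(321,182),112),("carriage rear top",(321,122),86),("rail L",(256,60),50),("rail R",(384,60),50),("bar L",(303,60),50),("bar R",(337,60),50)]: print(n,on(uv,h))
E
```

```text
pad cartons edge [ 2.2 22.2 98.3]
pad L [-31.2  -0.2  98.3]
pad R [36.1 -0.3 98.3]
rest top edge [  2.  -28.1  79.3]
plate top front edge [ 2.1 30.6 80.3]
rest rear top [  2.  -42.4  79.3]
carriage rear top [  2.  -75.3 105.3]
rail L [ -42.1 -114.6  141.3]
rail R [  44.8 -114.7  141.3]
bar L [ -10.2 -114.6  141.3]
bar R [  12.9 -114.7  141.3]
```

Request:
play_rows:
  motion:
    - [[0.5,-3.5,15],[0,0,0]]
    - [[0.5,-3.5,20],[0,0,0]]
    - [[0.5,-3,20],[0,0,0]]
    - [[0.5,-2,15],[0,0,0]]
    - [[0,0,12],[0,0,0]]
    - [[0,0,8],[0,0,0]]
    - [[0,0,3],[0,0,0]]
    - [[0,0,2],[0,0,0]]
    - [[0,0,2],[0,0,0]]
    - [[0,0,0],[0,0,0]]
    - [[0,0,0],[0,0,0]]

```text
time_s: 3.93
eef_pos: [563.0, 12.0, 95.1]
ee_rot: [0.0, 0.993, -0.117, 0.001]
force: [-0.6, -1.0, 2.4]
grip_width: -0.003
```

Request:
play_rows:
  motion:
    - [[0,0,1.5],[0,0,0]]
    - [[0,0,1.5],[0,0,0]]
    - [[0,0,1],[0,0,0]]
    - [[0,0,1],[0,0,0]]
    - [[0,0,0],[0,0,0]]
    - [[0,0,0],[0,0,0]]

```text
time_s: 4.43
eef_pos: [563.0, 12.1, 89.8]
ee_rot: [0.0, 0.993, -0.117, 0.001]
force: [-1.1, -1.1, 6.4]
grip_width: 0.002
```

Request:
play_rows:
  motion:
    - [[0,0,1],[0,0,0]]
    - [[0,0,1],[0,0,0]]
    - [[0,0,1],[0,0,0]]
    - [[0,0,0],[0,0,0]]
    - [[0,0,0],[0,0,0]]

```text
time_s: 4.85
eef_pos: [563.0, 12.1, 87.0]
ee_rot: [0.0, 0.993, -0.117, 0.001]
force: [-0.9, -0.8, 8.6]
grip_width: 0.002
```

Request:
play_rows:
  motion:
    - [[0,-1,0.3],[0,0,0]]
    - [[0,-1,0.2],[0,0,0]]
    - [[0,-1.5,0],[0,0,0]]
    - [[0,-2,0],[0,0,0]]
    - [[0,-2,0],[0,0,0]]
    - [[0,-2,0],[0,0,0]]
    - [[0,-2.5,0],[0,0,0]]
    - [[0,-3,0],[0,0,0]]
    - [[0,-3,0],[0,0,0]]
    - [[0,-3,0],[0,0,0]]

```text
time_s: 5.68
eef_pos: [568.0, 32.5, 87.0]
ee_rot: [0.0, 0.993, -0.117, 0.001]
force: [-2.9, -1.8, 11.6]
grip_width: 0.005
```

Request:
play_rows:
  motion:
    - [[0,-4,0],[0,0,0]]
    - [[0,-4,0],[0,0,0]]
    - [[0,-4,0],[0,0,0]]
    - [[0,-4,0],[0,0,0]]
    - [[0,-4,0],[0,0,0]]
    - [[0,-4,0],[0,0,0]]
    - [[0,-4,0],[0,0,0]]
    - [[0,-4,0],[0,0,0]]
    - [[0,-4,0],[0,0,0]]
    - [[0,-4,0],[0,0,0]]
    - [[0,-4,0],[0,0,0]]
    - [[0,-4,0],[0,0,0]]
    - [[0,-3,0],[0,0,0]]
    - [[0,-2,0],[0,0,0]]
    - [[0,-2,0],[0,0,0]]
    - [[0,-2,0],[0,0,0]]

```text
time_s: 7.02
eef_pos: [581.4, 88.0, 87.0]
ee_rot: [0.0, 0.993, -0.117, 0.001]
force: [-1.7, -3.6, 10.2]
grip_width: -0.003
```

```bash
python3 - <<'E'
from h import *
im=ctrl.capture("scene"); a=cv2.resize(im[130:310,230:470],(800,600),interpolation=2)
cv2.imwrite("pics/s2.png",cv2.convertScaleAbs(a[:,:,::-1],alpha=1.8,beta=10)); print(ctrl.sense()["force"],ctrl.sense()["eef_pos"])
E
```

```text
[-1.1617798  -1.97944812 10.25492092] [581.46043878  88.29589775  86.97587373]
```

View pics/s2.png

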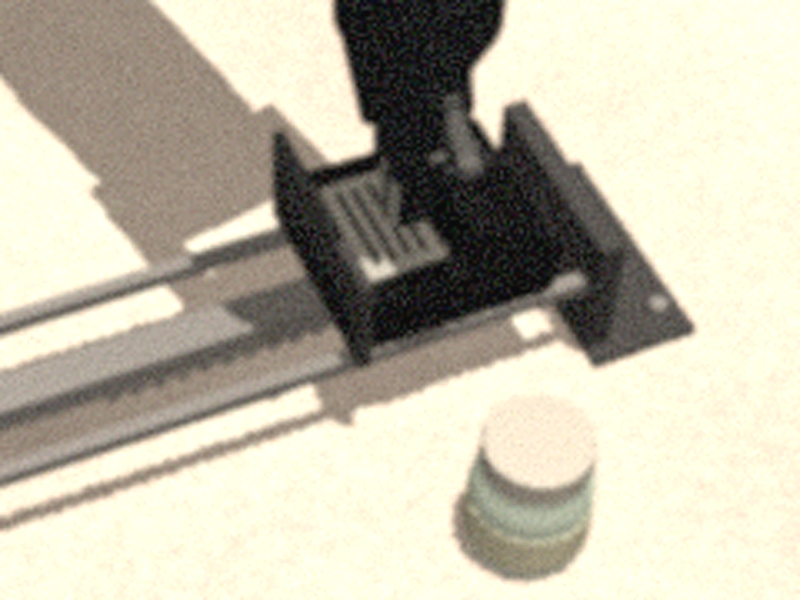

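The jaw is following the push with the pad down. Only a small gap to the post is left, between columns 545 and 600 of the crop.

Request:
play_rows:
  motion:
    - [[0,-2,0],[0,0,0]]
    - [[0,-2,0],[0,0,0]]
    - [[0,-2,0],[0,0,0]]
    - [[0,-2,0],[0,0,0]]
    - [[0,-1.5,0],[0,0,0]]
    - [[0,-1.5,0],[0,0,0]]
    - [[0,0,0],[0,0,0]]

```text
time_s: 7.65
eef_pos: [584.0, 98.9, 87.0]
ee_rot: [0.0, 0.993, -0.117, 0.001]
force: [-2.4, -1.4, 10.9]
grip_width: -0.0
```

Request:
play_rows:
  motion:
    - [[0,-1.5,0],[0,0,0]]
    - [[0,-1.5,0],[0,0,0]]
    - [[0,-1,0],[0,0,0]]
    - [[0,0,0],[0,0,0]]

```text
time_s: 7.98
eef_pos: [584.9, 102.7, 87.0]
ee_rot: [0.0, 0.993, -0.117, 0.001]
force: [-1.0, -2.5, 10.1]
grip_width: 0.003
```

Request:
play_rows:
  motion:
    - [[0,-1,0],[0,0,0]]
    - [[0,-1,0],[0,0,0]]
    - [[0,-1,0],[0,0,0]]
    - [[0,0,0],[0,0,0]]

```text
time_s: 8.32
eef_pos: [585.6, 105.6, 87.0]
ee_rot: [0.0, 0.993, -0.117, 0.001]
force: [-1.1, -1.8, 10.9]
grip_width: -0.0
```

Request:
play_rows:
  motion:
    - [[0,-1,0],[0,0,0]]
    - [[0,-1,0],[0,0,0]]
    - [[0,0,0],[0,0,0]]

```text
time_s: 8.57
eef_pos: [586.0, 106.9, 87.0]
ee_rot: [0.001, 0.993, -0.117, 0.001]
force: [-1.8, -4.8, 10.7]
grip_width: 0.0
```

Request:
play_rows:
  motion:
    - [[0,-1,0],[0,0,0]]
    - [[0,-0.5,0],[0,0,0]]
    - [[0,0,0],[0,0,0]]
    - [[0,0,0],[0,0,0]]

```text
time_s: 8.9
eef_pos: [586.4, 108.2, 86.9]
ee_rot: [0.001, 0.993, -0.117, 0.001]
force: [-2.0, -5.3, 10.3]
grip_width: 0.001
```

Request:
play_rows:
  motion:
    - [[0,-1,0],[0,0,0]]
    - [[0,-1,0],[0,0,0]]
    - [[0,0,0],[0,0,0]]
    - [[0,0,0],[0,0,0]]

```text
time_s: 9.23
eef_pos: [586.7, 109.0, 87.0]
ee_rot: [0.002, 0.993, -0.117, 0.001]
force: [-4.3, -12.8, 10.7]
grip_width: 0.001
```

Request:
play_rows:
  motion:
    - [[0,-1,0],[0,0,0]]
    - [[0,0,0],[0,0,0]]
    - [[0,0,0],[0,0,0]]

```text
time_s: 9.48
eef_pos: [586.7, 109.1, 87.0]
ee_rot: [0.002, 0.993, -0.117, 0.0]
force: [-6.7, -17.0, 14.0]
grip_width: -0.002
```

```bash
python3 - <<'E'
from h import *
a=ctrl.capture("scene")[130:280,290:490]; b=ctrl.capture("side")[240:390,200:400]
o=np.hstack([cv2.resize(x,(400,300),interpolation=2) for x in(a,b)])
cv2.imwrite("pics/s3.png",cv2.convertScaleAbs(o[:,:,::-1],alpha=1.8,beta=10)); print(ctrl.sense()["force"],ctrl.sense()["eef_pos"])
E
```

```text
[ -6.85976774 -16.48718496  12.60448425] [586.66142393 109.09272291  86.95062571]
```

View pics/s3.png

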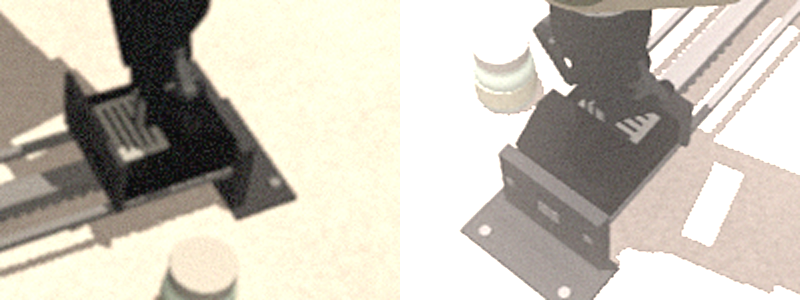

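Contact is confirmed: the lateral force rose to 18 N with no further motion, and both views show the carriage against the post. I'll lift straight up first so the pad isn't dragged, then clear.

Request:
play_rows:
  motion:
    - [[0,0,-2],[0,0,0]]
    - [[0,0,-3],[0,0,0]]
    - [[0,0,-3],[0,0,0]]
    - [[0,0,-4],[0,0,0]]
    - [[0,2,-1],[0,0,0]]
    - [[0,2.5,-1],[0,0,0]]
    - [[0,2,-2],[0,0,0]]
    - [[0,2,-5],[0,0,0]]
    - [[0,0,-12],[0,0,0]]
    - [[0,0,-20],[0,0,0]]
    - [[0,0,-25],[0,0,0]]
    - [[0,0,-25],[0,0,0]]
    - [[0,0,-25],[0,0,0]]
    - [[0,0,-15],[0,0,0]]
    - [[0,0,0],[0,0,0]]
    - [[0,0,0],[0,0,0]]

```text
time_s: 10.92
eef_pos: [584.5, 103.9, 229.1]
ee_rot: [-0.0, 0.993, -0.117, 0.001]
force: [-1.2, 0.3, 0.2]
grip_width: -0.003
```

```bash
python3 - <<'E'
from h import *
s=ctrl.sense();print(s["force"],s["eef_pos"],s["time_s"])
i1=ctrl.capture("scene");i2=ctrl.capture("side");a=i1[130:355,120:420]; b=i2[150:375,190:490]
o=np.hstack([cv2.resize(x,(400,300),interpolation=2) for x in(a,b)])
w=ctrl.capture("wrist");o2=np.hstack([cv2.resize(w,(400,300)),cv2.resize(i2[240:390,200:400],(400,300),interpolation=2)])
cv2.imwrite("pics/s4.png",cv2.convertScaleAbs(np.vstack([o,o2])[:,:,::-1],alpha=1.8,beta=10))
E
```

```text
[-1.24483893  0.33726711  0.21450427] [584.47929257 103.89206109 229.10929296] 10.9167
```

View pics/s4.png

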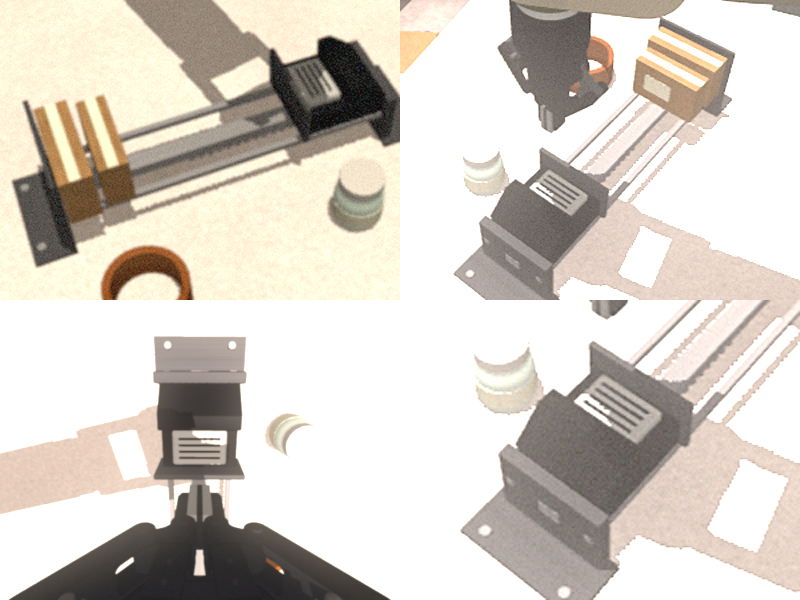

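All four views show the carriage still against the post with no gap. The pad is free, the cartons, tape and jar look unmoved, and the arm is clear with about zero force.

```bash
python3 -c "
from rig import ctrl; print(ctrl.finish_job())"
```

```text
the job is handed in; nothing more can be done
None
```

The row holder is open and the job is handed in at about 11 s; no verdict was reported. With closed fingertips I pressed the release pad fully down (fingertip at 87 mm, about 8–10 N). Keeping it pressed, I pushed the thumb rest back along the bar, moving the fingertips about 100 mm, until the jaw stopped at the end post. I then lifted straight up and moved clear.

- **Jaw at the post:** at the end the sideways force rose from about 3 N to 18 N and the jaw moved no further. After I let go, the scene, side and wrist pictures showed no gap to the post.
- **Clear of everything:** the force on the tool was about 1 N, within noise, with the fingertips 229 mm above the bench.
- **Cartons, tape roll and jar:** they looked unmoved in the pictures, but I judged this by eye and did not measure them again.
- **Weak spot in measuring:** my first fit of the holder's pose was off by up to about 5 pixels, so I relied on the wrist picture for the final alignment.

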